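# Clear the slide scanner and lift out its cassette by the side catches

### The job

Two closed slide cases were left lying on top of the cassette in the slide scanner: stack them squarely on the slide case that stands on the bench, edges in line, and let go of the finished column. Then pinch the cassette's two side catches together so that they unhook, lift the cassette upright out of the scanner, and finish holding it still by the pinched catches with its underside about 8 cm above the scanner's deck; do not put it down or let go. Leave the dish, the pottery sherd and the brush where they are, and do not tip a case or the cassette over.

Things in the scene. Friction and masses are not known exactly. Their poses are not given: they have to be found in the camera images.
- scanner: benchtop slide scanner, white housing fixed to the bench. Origin on the bench under the centre of its cassette well; x to its back, y to its left, z up. It reaches x -58 to +106 mm, y +-70 mm. Its flat deck is 56 mm high; behind the well stands the optics hood, from x +50 mm at its foot back to +106 mm, top 95 mm above the bench.
- scanner_well (a point): centre of the mouth of the cassette well, in the plane of the deck, axes as the scanner's. The well is 72 (x) by 58 mm (y), its floor 48 mm below this point; under its two long rims (y = +-29 mm), 5 mm thick, are the undercuts in which the cassette's teeth hook.
- cassette: white plastic cage 70 (its x) x 29 (y) x 90 mm high on a foot 52 mm wide, with 12 upright glass slides, about 180 g. It stands in the well, axes parallel to the scanner's, play 1 mm, its top 42 mm above the deck. On its +y and -y sides are sprung catch arms hinged at the foot; a tooth on each hooks under the well's rim until both are pinched in. Origin at the centre of its underside, z up.
- cassette_pinch (a point): point on the cassette's axis 72 mm above its underside, midway between the catches' thumb pads: centre the grasp here, fingers closing along its y (axes as the cassette's). Pads: 26 mm wide (x), 58 to 84 mm above the cassette's underside, 61 mm apart over their outer faces when free, 44 mm fully pinched. Seated, this point is 24 mm above the deck; beside the pads is open air down to the deck.
- catch_left (a joint): swing of the catch arm on the cassette's +y side: 0 rad standing free (hooked), 0.128 rad pinched right in against its stop; the tooth is clear of the rim from about 0.09 rad. The spring needs about 2 N at the pad to start and 6 N at the stop.
- catch_right (a joint): the same for the catch on the cassette's -y side.
- case_base: closed grey slide case, a box 92 (its x) x 60 (y) x 33 mm (z), blank paper label on the lid, 2 mm clasp on its -x end, hinge barrels on its +x end; about 170 g. Grasp it across the 60 mm. Origin at the centre of its underside, z up. This one stands on the bench and is the foot of the column.
- case_base_top (a point): centre of the top face of case_base, 33 mm above its underside, axes as the case's.
- case_lower: closed grey slide case, a box 92 (its x) x 60 (y) x 33 mm (z), blank paper label on the lid, 2 mm clasp on its -x end, hinge barrels on its +x end; about 170 g. Grasp it across the 60 mm. Origin at the centre of its underside, z up. At the start it lies on top of the cassette, a little off-centre and askew, long side roughly along the cassette's x; its underside is 98 mm above the bench.
- case_lower_top (a point): centre of the top face of case_lower.
- case_upper: closed grey slide case, a box 92 (its x) x 60 (y) x 33 mm (z), blank paper label on the lid, 2 mm clasp on its -x end, hinge barrels on its +x end; about 170 g. Grasp it across the 60 mm. Origin at the centre of its underside, z up. At the start it lies on case_lower, a little askew.
- case_upper_top (a point): centre of the top face of case_upper.
- dish: bystander: small white plastic finds dish, 80 x 94 x 18 mm, loose. Origin at the centre of its underside.
- sherd: bystander: dark pottery sherd, 48 x 81 x 15 mm, loose, on the bench. Origin at the centre of its underside.
- brush: bystander: wooden-handled cleaning brush, 28 x 168 x 21 mm, loose, on the bench. Origin at the centre of its underside.
Mind the look-alikes: they are no part of the job. Leave any orange look-alike of the case_upper alone.

How it is judged:
By the outcome, as a careful person would: the job done as asked, in the order asked, and still so for the second after the job is handed in, while the arm keeps its last pose, push and grip.
It also fails if it takes over 72 s, if anything falls off the work surface, if the arm or the gripper's body presses on something with over 40 N, if the wrist force passes 120 N, or if a joint passes its speed limit or range.

### The arm

A 6-joint arm with a two-finger parallel gripper is mounted at the origin on the work surface; the furniture and walls round the work are solid. World frame = base frame: x ahead of the robot, y to its left, z up, the work surface at z = 0. Lengths are in mm, angles in rad, forces in N, time in s.
With the tool pointing down it reaches from about 425 to 1125 mm from the base axis. Payload 14.9 kg.
Tool frame: the origin (TCP) lies midway between the tips of the shut fingers; the grasp point (between the pads) lies manip.grip_point_offset behind it (manip.grip_point_offset is the distance from the TCP to the grasp point, in mm); z points along the fingers, y is the line along which they close (so a half turn about z gives the same grasp; the last joint's range is limited). The gripper opens to 91 mm and grips with 3 to 60 N. Pads are 32 mm wide; open, the fingers measure 118 mm over their backs; the gripper's body (76 mm by 178 mm) begins 60 mm behind the grasp point.
Start: joints at [-1.269, 0.379, 1.734, -0, 1.028, -0.033], TCP at [230.002, -661.148, 213.932] pointing down, gripper open.
Joint ranges: [-2.77, 2.77], [-0.74, 2.19], [0, 2.66], [-1.06, 4.2], [0.31, 2.87], [-3.08, 3.08]. Speed limits (rad/s): [1.89, 1.89, 2.39, 3.14, 3.14, 3.14].

### API

Orientations are given as a rotation vector (axis times angle).
In Python, from bench import manip gives the robot as it stands. The module is installed in compiled form; this text tells all that it offers.
- The arm moves only by the shell command python3 -m creep 'ROWS' [FORCE]. ROWS is a JSON object of lists of equal length, an entry for each row: "linear": the shift along the tool's x, y, z in mm, a list of three; "delta_rot": the turn, a rotation vector about the tool's x, y, z in degrees, a list of three; "claw": the opening, from 0 (shut) to 1 (fully open). A call has 1 to 12 rows; each row is the pose to reach, as a shift and turn from the pose commanded when the call began, along the tool's axes at that moment; what a row does not reach only later rows make up. A row lasts 1/10 s, in which the tool goes at most 50 mm and 8.59 degrees, less where a joint would pass 70% of its speed; a pose out of reach is approached as far as the arm can. A call with a gripper value outside its range is refused whole. The fingers move at their own pace and stop on an object; FORCE is the grip in N (left out, the last holds). Time passes only in rows, so rows that repeat a pose let the fingers close. It gives the time, the measured TCP pose, the force, the opening and the grip force at its end, in the units of the state.
- manip.get_obs(): the state, without advancing time (a new reading comes with each control period).
- manip.snapshot(name): name is "side" or "top" or "wrist"; returns the picture (384x512x3 uint8, blue, green, red); there is no depth.
- manip.get_calibration(name): a dict with "mtx" (3x3 intrinsics, pixels), "T" (4x4, takes a point from camera to world coordinates). Camera axes: x right, y down, z forward; pixel columns grow to the right and rows downward; lengths in mm; the calibration is good to about 2 mm. A picture is of the moment at which its call begins: read the wrist's pose just before it. get_calibration takes no time and is no camera call; for the wrist camera it gives the pose at the moment of the call.
- manip.sign_off(): hands the job in; it is judged then, once.
The state is a dict: "clock": time; "joints": joint angles; "joint_vel": joint speeds; "effort": joint torques, N m; "tool_pos": TCP position; "ee_rot": TCP orientation; "force": force on the tool from outside, world axes, zero at the start; "torque": the same for the moment, N m; "opening": opening from 0.0 (shut) to 1.0 (fully open); "finger_force": force on a finger pad.
Only numpy, scipy, OpenCV 4.12 (cv2) and the standard library are available. Lean on these libraries where they do the work, as an engineer would, in place of code of your own. Each camera call takes 0.05 s, during which the arm holds its last target. There are 200 camera calls.

## Working session

There is one attempt and no reset: what is moved stays moved. The work goes in short steps, Python scripts to look and compute and a shell command to move; the robot and the scene stay as the last step left them, time stands still between calls to the robot, and variables do not carry over. Pictures are saved under pics/ and viewed, at most 10 in all, crops included, and the job is handed in when it is done.

```bash
mkdir -p pics; python3 - <<'E'
from bench import manip
import cv2,numpy as np
np.set_printoptions(precision=4,suppress=True)
o=manip.get_obs();print(o,manip.grip_point_offset)
for n in("side","top","wrist"):
    c=manip.get_calibration(n);print(n,c["mtx"],c["T"])
    cv2.imwrite(f"pics/{n}0.png",manip.snapshot(n))
a=cv2.imread("pics/top0.png");b=cv2.imread("pics/side0.png")
E
```

```text
{'clock': 0.0, 'joints': array([-1.2693,  0.3794,  1.7348, -0.    ,  1.0285, -0.0333]), 'joint_vel': array([ 0.0006, -0.0004, -0.0008, -0.0013, -0.0001, -0.0005]), 'effort': array([ -0.0025, -76.3717, -43.4378,   0.0648,   0.0423,  -0.    ]), 'tool_pos': array([ 229.8934, -660.7603,  213.3123]), 'ee_rot': array([-3.0966, -0.5233,  0.0002]), 'force': array([-0.3158,  0.6997, -0.1384]), 'torque': array([-0.0112, -0.0223, -0.0297]), 'finger_force': 0.0, 'opening': 0.9956044081973069} 18.8
side [[434.0607   0.     255.8861]
 [  0.     434.0607 203.7778]
 [  0.       0.       1.    ]] [[ -0.8882  -0.2558   0.3816 124.4643]
 [ -0.4594   0.493   -0.7388 848.7555]
 [  0.0008  -0.8316  -0.5554 594.9689]
 [  0.       0.       0.       1.    ]]
top [[425.3718   0.     256.4305]
 [  0.     425.3718 188.642 ]
 [  0.       0.       1.    ]] [[ -0.0265  -0.9912   0.1297 326.1996]
 [ -0.9995   0.0288   0.0156 212.6869]
 [ -0.0192  -0.1292  -0.9914 972.5549]
 [  0.       0.       0.       1.    ]]
wrist [[323.318    0.     248.9017]
 [  0.     323.318  194.9065]
 [  0.       0.       1.    ]] [[   0.3277   -0.9025   -0.2794  309.315 ]
 [  -0.9448   -0.3133   -0.0959 -634.1702]
 [  -0.001     0.2954   -0.9554  384.8982]
 [   0.        0.        0.        1.    ]]
```

View pics/top0.png

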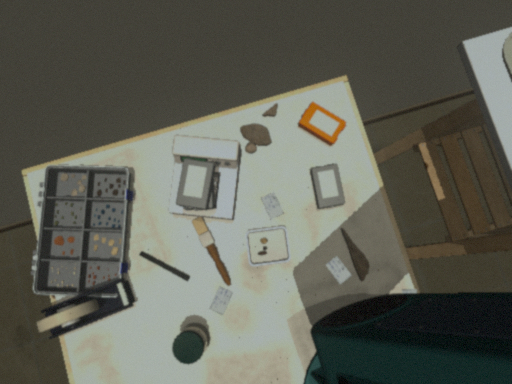

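View pics/side0.png

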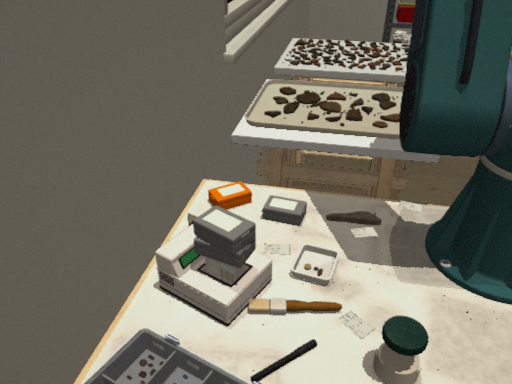

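The top view shows the scanner around (205,178) with the case stack at (196,184), the base case at (327,186), and the orange look-alike at (322,123). I'll enlarge it.

```bash
python3 - <<'E'
import cv2
a=cv2.imread("pics/top0.png")[125:225,160:355]
cv2.imwrite("pics/c1.png",cv2.resize(a,None,fx=4,fy=4,interpolation=cv2.INTER_CUBIC))
E
```

```text
(no output)
```

View pics/c1.png

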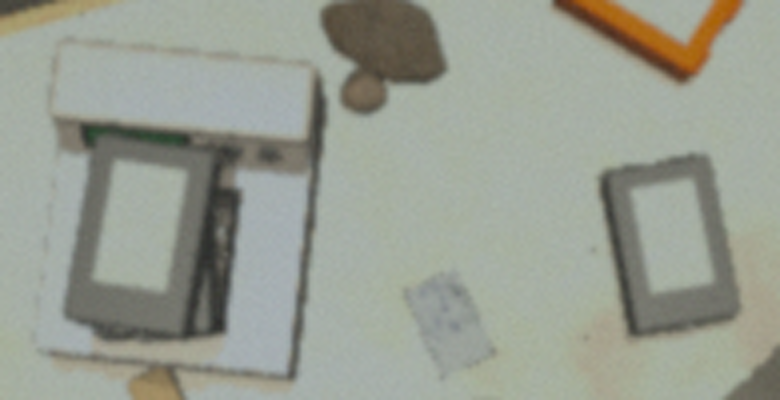

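The crop shows the upper case's lid, corners at about (97,137), (220,150), (188,335), (66,315), and the base lid at (612,175), (707,155), (740,315), (638,330). The scanner's hood and deck edges are also clear.

```bash
cat >h.py <<'E'
from bench import manip
import cv2,numpy as np
from scipy.spatial.transform import Rotation as R
np.set_printoptions(precision=2,suppress=True)
def ray(cal,px,z):
    px=np.atleast_2d(np.array(px,float));K,T=cal["mtx"],cal["T"]
    d=np.c_[px,np.ones(len(px))]@np.linalg.inv(K).T@T[:3,:3].T
    return T[:3,3]+d*((z-T[2,3])/d[:,2])[:,None]
def rect(cal,px,z,name=""):
    P=ray(cal,px,z)[:,:2]   # order far-left, far-right, near-right, near-left
    v=(P[0]+P[1]-P[2]-P[3])/2;w=(P[0]+P[3]-P[1]-P[2])/2
    print(name,"c",P.mean(0),"L",np.linalg.norm(v),"W",np.linalg.norm(w),"yaw",np.degrees(np.arctan2(v[1],v[0])),np.degrees(np.arctan2(-w[0],w[1])))
    return P.mean(0)
def proj(cal,P):
    P=np.atleast_2d(P);T=cal["T"];q=(P-T[:3,3])@T[:3,:3]@cal["mtx"].T;return q[:,:2]/q[:,2:]
def goto(target,yaw):
    """shift in tool axes and turn to reach TCP target with y-axis... tool down, yaw of tool x (deg)"""
    o=manip.get_obs();Rt=R.from_rotvec(o["ee_rot"])
    print("now",o["tool_pos"],"tool x yaw",np.degrees(np.arctan2(*Rt.as_matrix()[1::-1,0])))
    for y in(yaw,yaw+180):
        Rg=R.from_euler("z",y,degrees=True)*R.from_euler("x",180,degrees=True)
        print("lin",Rt.inv().apply(np.array(target)-o["tool_pos"]),"rot",np.degrees((Rt.inv()*Rg).as_rotvec()))
E
python3 - <<'E'
from h import *
c=manip.get_calibration("top")
f=lambda l:[(x/4+160-.375,y/4+125-.375) for x,y in l]
rect(c,f([(97,137),(220,150),(188,335),(66,315)]),164,"upper")
b=rect(c,f([(612,175),(707,155),(740,315),(638,330)]),33,"base")
P=ray(c,f([(60,42),(318,65),(306,138)]),95);print(P)
print(ray(c,f([(292,378),(38,350)]),56))
goto([*b,200],0)
E
```

```text
upper c [446.31 342.79] L 89.27327032264152 W 59.86933997647791 yaw -10.267277820326058 -9.361775377704182
base c [451.68  67.86] L 89.5542313329212 W 55.618842442403114 yaw 7.741899766430855 8.512259489251432
[[560.64 397.13  95.  ]
 [543.86 260.36  95.  ]
 [504.81 267.5   95.  ]]
[[381.38 280.17  56.  ]
 [400.34 417.56  56.  ]]
now [ 229.9  -660.86  213.45] tool x yaw 19.182992586663786
lin [ 448.91 -615.37   13.94] rot [-0.05  0.01 19.18]
lin [ 448.91 -615.37   13.94] rot [  -0.01   -0.06 -160.82]
```

View pics/wrist0.png

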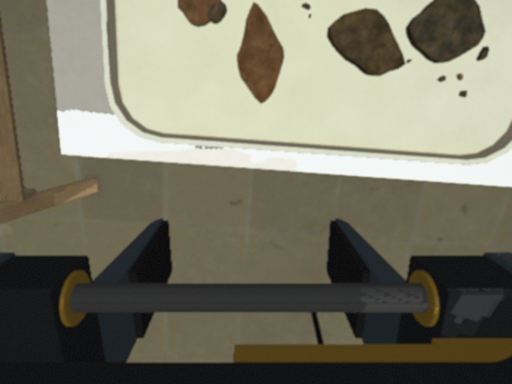

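The wrist image shows only the side trays, with the fingers below row 220. The measured sizes fit the given ones (89x60 and 90x56), and the scanner comes out near (448,342) with a yaw of about -7.5 deg. I'll move now, looking at the base case on the way.

```bash
python3 -m creep '{"linear":[[503,-260,-117],[503,-260,-117],[503,-260,-117],[503,-260,-117],[503,-260,-117],[503,-260,-117],[503,-260,-117],[503,-260,-117],[503,-260,-117],[503,-260,-117],[503,-260,-117],[503,-260,-117]],"delta_rot":[[0,0,11],[0,0,11],[0,0,11],[0,0,11],[0,0,11],[0,0,11],[0,0,11],[0,0,11],[0,0,11],[0,0,11],[0,0,11],[0,0,11]],"claw":[1,1,1,1,1,1,1,1,1,1,1,1]}'; python3 -c "
from h import *
goto([452,68,160],8)"
```

```text
clock: 1.35
tool_pos: [621.6, -247.7, 331.6]
ee_rot: [3.133, 0.227, 0.001]
force: [-1.0, -0.2, -0.7]
opening: 1.0
finger_force: 0.0
now [ 621.62 -247.66  331.64] tool x yaw 8.28216670521146
lin [-122.5  -336.82  171.53] rot [ 0.   -0.04  0.28]
lin [-122.5  -336.82  171.53] rot [   0.07    0.01 -179.72]
```

```bash
python3 -m creep '{"linear":[[-122,-337,172],[-122,-337,172],[-122,-337,172],[-122,-337,172],[-122,-337,172],[-122,-337,172],[-122,-337,172],[-122,-337,172],[-122,-337,172],[-122,-337,172]],"delta_rot":[[0,0,0],[0,0,0],[0,0,0],[0,0,0],[0,0,0],[0,0,0],[0,0,0],[0,0,0],[0,0,0],[0,0,0]],"claw":[1,1,1,1,1,1,1,1,1,1]}'; python3 -c "
from h import *
np.save('wb.npy',manip.get_calibration('wrist'),allow_pickle=True)
a=manip.snapshot('wrist');cv2.imwrite('pics/wb.png',a)
c=manip.get_calibration('wrist');print(c['T'])
print(proj(c,[[452,68,33]]))
goto([440,344,240],-10)
cv2.imwrite('pics/wb2.png',cv2.resize(a[0:260,130:390],None,fx=2.3,fy=2.3,interpolation=cv2.INTER_CUBIC))"
```

```text
clock: 2.35
tool_pos: [450.6, 66.4, 158.8]
ee_rot: [3.133, 0.227, -0.001]
force: [0.1, -0.2, 0.5]
opening: 1.0
finger_force: 0.0
[[  0.14  -0.95  -0.29 534.49]
 [ -0.99  -0.14  -0.04  77.1 ]
 [  0.     0.29  -0.96 330.87]
 [  0.     0.     0.     1.  ]]
[[245.98 185.94]]
now [451.41  65.88 159.27] tool x yaw 8.224662890990128
lin [  28.53 -276.88  -80.74] rot [ 0.   -0.03 18.22]
lin [  28.53 -276.88  -80.74] rot [   0.04    0.   -161.78]
```

View pics/wb2.png

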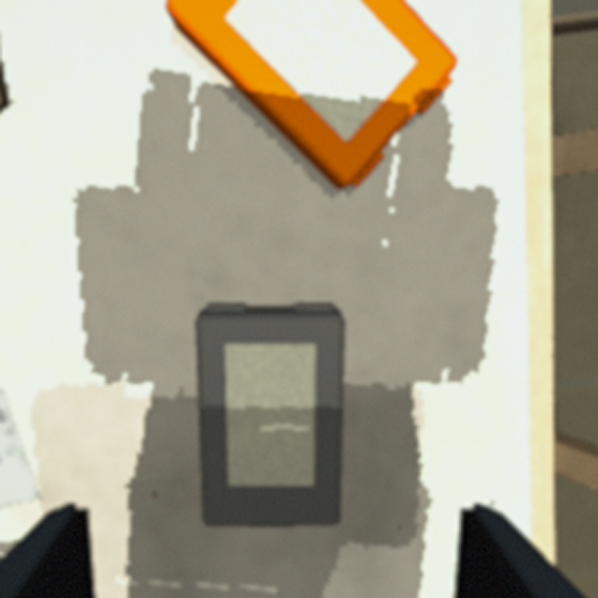

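The wrist crop shows the base case: lid corners at about (198,318), (344,318), (340,523), (203,523), hinges on the far end. It is nearly square to the tool.

```bash
python3 -c "
from h import *
c=np.load('wb.npy',allow_pickle=True).item()
rect(c,[((x+.5)/2.3-.5+130,(y+.5)/2.3-.5) for x,y in [(198,318),(344,318),(340,523),(203,523)]],33,'base')"
python3 -m creep '{"linear":[[28,-277,-80],[28,-277,-80],[28,-277,-80],[28,-277,-80],[28,-277,-80],[28,-277,-80],[28,-277,-80],[28,-277,-80]],"delta_rot":[[0,0,18],[0,0,18],[0,0,18],[0,0,18],[0,0,18],[0,0,18],[0,0,18],[0,0,18]],"claw":[1,1,1,1,1,1,1,1]}'; python3 -c "
from h import *
np.save('wu.npy',manip.get_calibration('wrist'),allow_pickle=True)
a=manip.snapshot('wrist');cv2.imwrite('pics/wu.png',a)
goto([446,343,138],-9.8)
cv2.imwrite('pics/wu2.png',cv2.resize(a[60:320,130:390],None,fx=2.3,fy=2.3,interpolation=cv2.INTER_CUBIC))"
```

```text
base c [452.85  67.23] L 87.87538140568545 W 58.54527453770661 yaw 8.311824858626986 8.23919144551158
clock: 3.2
tool_pos: [440.2, 344.4, 239.6]
ee_rot: [-3.129, 0.268, -0.002]
force: [-0.5, -0.8, -0.7]
opening: 0.999
finger_force: 0.0
now [439.89 343.28 239.02] tool x yaw -9.847808191302335
lin [  6.04  -0.77 101.02] rot [ 0.   -0.01 -0.05]
lin [  6.04  -0.77 101.02] rot [ -0.02  -0.   179.95]
```

View pics/wu2.png

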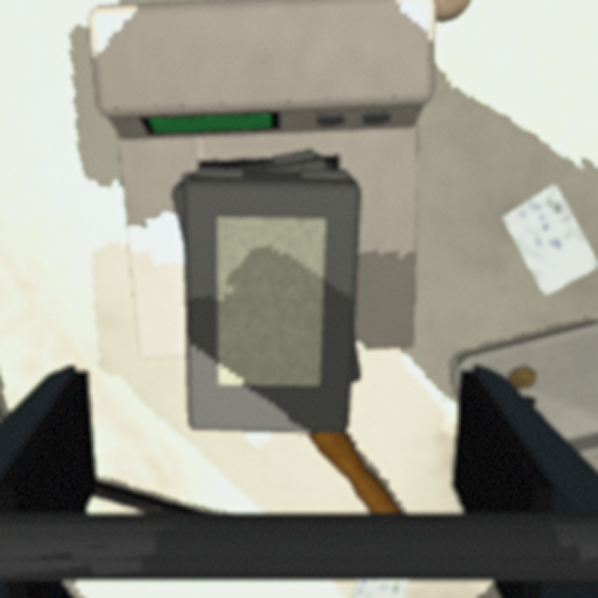

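The upper lid's corners are at about (185,185), (358,187), (348,432), (190,428) in the crop, the lower case sticking out slightly to the right and at the back.

```bash
python3 -c "
from h import *
c=np.load('wu.npy',allow_pickle=True).item()
f=lambda l:[((x+.5)/2.3-.5+130,(y+.5)/2.3-.5+60) for x,y in l]
u=rect(c,f([(185,185),(358,187),(348,432),(190,428)]),164,'upper')
rect(c,f([(217,217),(327,218),(321,386),(219,385)]),164,'label')
P=ray(c,f([(100,110),(428,102)]),95);print(P)
print(ray(c,f([(123,140),(415,133),(414,347),(142,355)]),56))
goto([*u,137],-9.6)"
```

```text
upper c [446.89 343.91] L 88.83734627773032 W 57.53007691017884 yaw -10.483953168681436 -10.966720046900186
label c [450.33 343.05] L 60.75774467987483 W 36.73018425515452 yaw -10.568365340274744 -10.402460225563564
[[524.2  401.75  95.  ]
 [504.32 268.64  95.  ]]
[[509.37 403.34  56.  ]
 [489.24 268.67  56.  ]
 [384.05 281.45  56.  ]
 [403.41 418.4   56.  ]]
now [439.89 343.28 239.02] tool x yaw -9.847808191302335
lin [  6.76  -1.82 102.02] rot [ 0.   -0.01 -0.25]
lin [  6.76  -1.82 102.02] rot [ -0.02  -0.   179.75]
```

```bash
python3 -c "
from h import *
c=np.load('wb.npy',allow_pickle=True).item()
rect(c,[((x+.5)/2.3-.5+130,(y+.5)/2.3-.5) for x,y in [(225,343),(316,343),(314,487),(228,487)]],33,'base label')"
python3 -m creep '{"linear":[[7,-1.5,40],[7,-1.5,80],[7,-1.5,102],[7,-1.5,102],[7,-1.5,102],[7,-1.5,102],[7,-1.5,102],[7,-1.5,102],[7,-1.5,102],[7,-1.5,102]],"delta_rot":[[0,0,0.7],[0,0,0.7],[0,0,0.7],[0,0,0.7],[0,0,0.7],[0,0,0.7],[0,0,0.7],[0,0,0.7],[0,0,0.7],[0,0,0.7]],"claw":[1,1,1,1,0,0,0,0,0,0]}' 20
```

```text
base label c [456.08  67.9 ] L 61.392732255034446 W 36.519264658706746 yaw 8.358058533153386 8.239331177536258
clock: 4.25
tool_pos: [446.8, 344.7, 137.8]
ee_rot: [-3.128, 0.288, -0.002]
force: [-1.1, -1.0, 7.5]
opening: 0.655
finger_force: 20.0
```

Gripped at 59.6 mm wide. The label offsets agree, so the centres are good. Lifting next.

```bash
python3 -m creep '{"linear":[[0,0,-30],[0,0,-70]],"delta_rot":[[0,0,0],[0,0,0]],"claw":[0,0]}';  python3 -c "
from h import *
goto([453,67.4,110],8.3)
goto([453,67.4,40],8.3)"
```

```text
clock: 4.45
tool_pos: [445.2, 343.5, 206.2]
ee_rot: [3.126, -0.287, -0.005]
force: [0.8, 0.1, -0.6]
opening: 0.656
finger_force: 20.0
now [445.16 343.55 206.16] tool x yaw -10.50577153760666
lin [ 58.33 269.81  96.78] rot [  0.14   0.18 -18.81]
lin [ 58.33 269.81  96.78] rot [  0.26  -0.2  161.19]
now [445.16 343.55 206.16] tool x yaw -10.50577153760666
lin [ 58.52 269.61 166.78] rot [  0.14   0.18 -18.81]
lin [ 58.52 269.61 166.78] rot [  0.26  -0.2  161.19]
```

```bash
python3 -m creep '{"linear":[[58,270,80],[58,270,80],[58,270,80],[58,270,80],[58,270,80],[58,270,80],[58,270,96],[58,270,96],[58,270,96],[58,270,96]],"delta_rot":[[0,0,-18.8],[0,0,-18.8],[0,0,-18.8],[0,0,-18.8],[0,0,-18.8],[0,0,-18.8],[0,0,-18.8],[0,0,-18.8],[0,0,-18.8],[0,0,-18.8]],"claw":[0,0,0,0,0,0,0,0,0,0]}';  python3 -c "
from h import *
goto([453,67.4,40],8.3)
c=manip.get_calibration('wrist');np.save('w3.npy',c,allow_pickle=True)
a=manip.snapshot('wrist');cv2.imwrite('pics/w3.png',a)
cv2.imwrite('pics/w32.png',cv2.resize(a[60:320,130:390],None,fx=2.3,fy=2.3,interpolation=cv2.INTER_CUBIC))"
```

```text
clock: 5.45
tool_pos: [454.5, 69.0, 111.7]
ee_rot: [-3.133, -0.229, -0.001]
force: [0.3, 0.9, -1.4]
opening: 0.659
finger_force: 20.0
now [454.54  69.   111.65] tool x yaw 8.350773525976422
lin [-1.82  1.36 71.65] rot [ 0.   -0.05  0.05]
lin [-1.82  1.36 71.65] rot [   0.08    0.   -179.95]
```

View pics/w32.png

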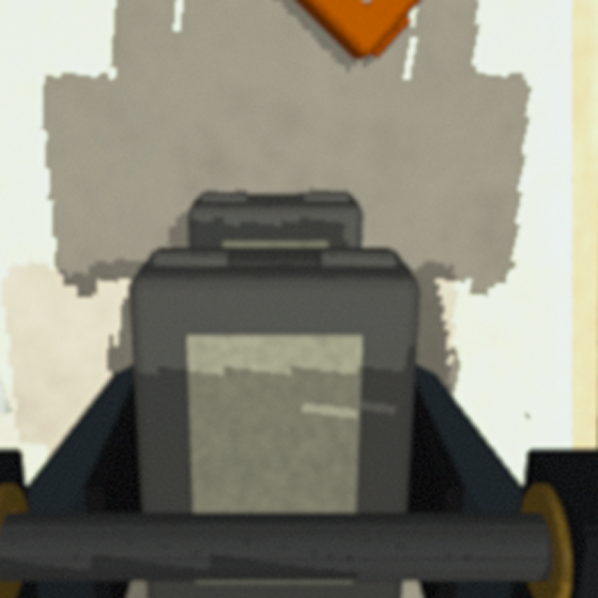

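The held case fills the bottom of the crop with its far lid edge at row ~272 and label edge from (187,335) to (362,335). The base case's far end shows behind it, columns 190-361, well centred.

```bash
python3 -c "
from h import *
c=np.load('w3.npy',allow_pickle=True).item()
f=lambda l:[((x+.5)/2.3-.5+130,(y+.5)/2.3-.5+60) for x,y in l]
P=ray(c,f([(187,335),(362,335),(135,272),(415,272)]),138)
Q=ray(c,f([(190,208),(361,209),(222,241),(328,241)]),33)
w=np.load('wb.npy',allow_pickle=True).item()
B=ray(w,[((x+.5)/2.3-.5+130,(y+.5)/2.3-.5) for x,y in [(225,343),(316,343),(198,318),(344,318)]],33)
r=R.from_euler('z',-8.3,degrees=True).apply
for n,p in zip('held now basebefore'.split(),(P,Q,B)): print(n,r(p))
print(r([454.5,69,0]),r([453,67.4,0]))
goto([453,67.4,40],8.3)
"
```

```text
held [[493.52  19.95 138.  ]
 [493.52 -16.19 138.  ]
 [506.92  29.94 138.  ]
 [506.91 -26.38 138.  ]]
now [[502.74  30.35  33.  ]
 [502.4  -27.42  33.  ]
 [491.41  19.78  33.  ]
 [491.4  -16.5   33.  ]]
basebefore [[491.82  19.62  33.  ]
 [491.78 -16.85  33.  ]
 [501.78  30.13  33.  ]
 [501.72 -27.8   33.  ]]
[459.7    2.67   0.  ] [457.98   1.3    0.  ]
now [454.51  69.05 111.64] tool x yaw 8.35642570609351
lin [-1.8   1.41 71.64] rot [ 0.   -0.06  0.06]
lin [-1.8   1.41 71.64] rot [   0.09    0.   -179.94]
```

```bash
python3 -m creep '{"linear":[[-2,0.6,30],[-2,0.6,55],[-2,0.6,65],[-2,0.6,69],[-2,0.6,71],[-2,0.6,71]],"delta_rot":[[0,0,0],[0,0,0],[0,0,0],[0,0,0],[0,0,0],[0,0,0]],"claw":[0,0,0,0,0,0]}'; python3 -c "
from h import *
goto([453,67.4,40],8.3)"
```

```text
clock: 6.1
tool_pos: [452.8, 67.6, 40.6]
ee_rot: [-3.133, -0.227, -0.002]
force: [-0.5, 0.7, -1.9]
opening: 0.656
finger_force: 20.0
now [452.79  67.59  40.61] tool x yaw 8.294423411401942
lin [0.18 0.22 0.61] rot [ 0.   -0.06 -0.01]
lin [0.18 0.22 0.61] rot [ -0.09  -0.   179.99]
```

Not in contact yet, so I'll nudge down 1.5 mm, then release and rise.

```bash
python3 -m creep '{"linear":[[0,0,0.8],[0,0,1.5],[0,0,1.5]],"delta_rot":[[0,0,0],[0,0,0],[0,0,0]],"claw":[0,0,0]}'; python3 -m creep '{"linear":[[0,0,0],[0,0,0],[0,0,0],[0,0,0],[0,0,-10],[0,0,-40],[0,0,-80],[0,0,-120],[0,0,-120]],"delta_rot":[[0,0,0],[0,0,0],[0,0,0],[0,0,0],[0,0,0],[0,0,0],[0,0,0],[0,0,0],[0,0,0]],"claw":[1,1,1,1,1,1,1,1,1]}'; python3 -c "
from h import *
manip.get_calibration('wrist')
c=manip.get_calibration('wrist');np.save('w4.npy',c,allow_pickle=True)
a=manip.snapshot('wrist');cv2.imwrite('pics/w4.png',a)
goto([440,344,205],-10)"
```

```text
clock: 6.4
tool_pos: [452.9, 67.5, 39.6]
ee_rot: [-3.133, -0.227, -0.002]
force: [-6.1, 0.5, 18.7]
opening: 0.656
finger_force: 20.0
clock: 7.3
tool_pos: [454.9, 67.7, 163.7]
ee_rot: [-3.133, -0.227, -0.012]
force: [0.5, 0.1, -2.0]
opening: 0.998
finger_force: 0.0
now [453.77  67.58 161.34] tool x yaw 8.284608696030483
lin [  26.43 -275.51  -43.58] rot [-0.04 -0.3  18.28]
lin [  26.43 -275.51  -43.58] rot [   0.43   -0.05 -161.71]
```

```bash
python3 -m creep '{"linear":[[26,-275,-44],[26,-275,-44],[26,-275,-44],[26,-275,-44],[26,-275,-44],[26,-275,-44],[26,-275,-44],[26,-275,-44]],"delta_rot":[[0,0,18],[0,0,18],[0,0,18],[0,0,18],[0,0,18],[0,0,18],[0,0,18],[0,0,18]],"claw":[1,1,1,1,1,1,1,1]}'; python3 -c "
from h import *
c=manip.get_calibration('wrist');np.save('w5.npy',c,allow_pickle=True)
a=manip.snapshot('wrist');cv2.imwrite('pics/w5.png',a)
b=cv2.imread('pics/w4.png')
cv2.imwrite('pics/m.png',cv2.resize(np.hstack([a[60:320,150:350],b[60:320,150:350]]),None,fx=2,fy=2,interpolation=cv2.INTER_CUBIC))
goto([448,343,105],-9)"
```

```text
clock: 8.15
tool_pos: [437.5, 343.5, 201.4]
ee_rot: [3.129, -0.263, -0.002]
force: [-0.4, -0.4, -0.9]
opening: 0.997
finger_force: 0.0
now [437.61 342.6  201.36] tool x yaw -9.690343461801547
lin [10.3  -2.29 96.34] rot [ 0.09  0.08 -0.69]
lin [10.3  -2.29 96.34] rot [  0.12  -0.14 179.31]
```

View pics/m.png

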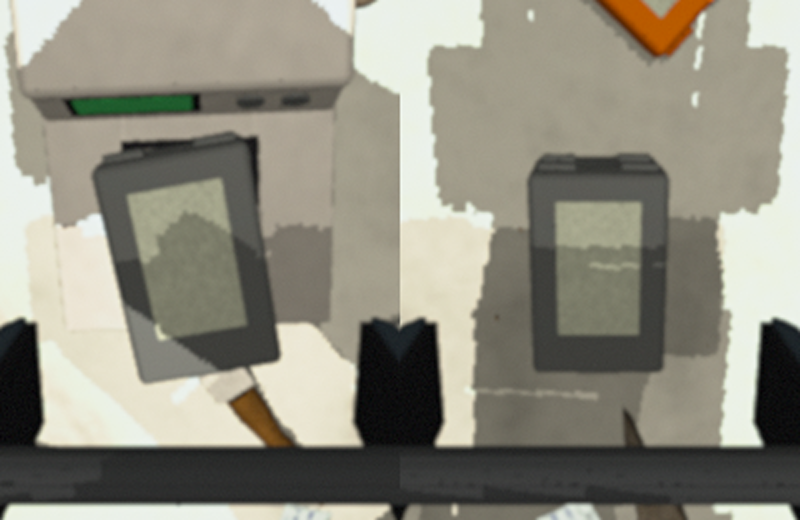

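Left half: the lower case is turned, label corners about (127,193), (222,177), (247,325), (160,340), lid (95,172), (250,146), (280,358), (142,383). Right half: the two-high column looks square, label (555,201), (642,201), (641,335), (557,335).

```bash
python3 -c "
from h import *
l=np.load('w5.npy',allow_pickle=True).item();u=np.load('w4.npy',allow_pickle=True).item()
f=lambda L,o:[((x+.5)/2-.5+150-o,(y+.5)/2-.5+60) for x,y in L]
rect(l,f([(127,193),(222,177),(247,325),(160,340)],0),131,'lower label')
k=rect(l,f([(96,174),(250,147),(280,358),(142,383)],0),131,'lower')
rect(u,f([(555,201),(642,201),(641,335),(557,335)],200),66,'upper label')
rect(u,f([(529,176),(668,176),(664,372),(533,372)],200),66,'upper')
goto([448.5,342,104],-1)
"
```

```text
lower label c [450.7  343.93] L 60.90381318295799 W 36.00228392174066 yaw 0.7844141246476349 0.36764775960463997
lower c [446.67 343.37] L 87.17489398506389 W 58.03289053974224 yaw -0.007868369300938248 0.8730213355134846
upper label c [456.62  66.96] L 60.91442707378299 W 37.24072957350637 yaw 8.44732990810656 8.221966051721205
upper c [452.81  66.52] L 89.69674719177021 W 58.98368422943167 yaw 8.236029810732564 8.2215100720535
now [437.61 342.6  201.36] tool x yaw -9.690343461801547
lin [10.96 -1.39 97.34] rot [ 0.08  0.08 -8.69]
lin [10.96 -1.39 97.34] rot [  0.13  -0.12 171.31]
```

```bash
python3 -m creep '{"linear":[[9.1,-2.7,20],[9.1,-2.7,50],[9.1,-2.7,80],[9.1,-2.7,97],[9.1,-2.7,97],[9.1,-2.7,97],[9.1,-2.7,97],[9.1,-2.7,97],[9.1,-2.7,97],[9.1,-2.7,97],[9.1,-2.7,97]],"delta_rot":[[0,0,-8],[0,0,-10.3],[0,0,-10.3],[0,0,-10.3],[0,0,-10.3],[0,0,-10.3],[0,0,-10.3],[0,0,-10.3],[0,0,-10.3],[0,0,-10.3],[0,0,-10.3]],"claw":[1,1,1,1,1,0,0,0,0,0,0]}' 20
python3 -m creep '{"linear":[[0,0,-20],[0,0,-60]],"delta_rot":[[0,0,0],[0,0,0]],"claw":[0,0]}'; python3 -c "
from h import *
goto([453,67,140],8.3)"
```

```text
clock: 9.3
tool_pos: [448.1, 344.8, 106.1]
ee_rot: [-3.141, -0.016, -0.001]
force: [-0.8, 1.2, 6.6]
opening: 0.655
finger_force: 20.0
clock: 9.5
tool_pos: [446.0, 343.2, 163.6]
ee_rot: [3.138, 0.016, -0.007]
force: [-0.0, 0.5, -1.6]
opening: 0.659
finger_force: 20.0
now [446.   343.21 163.56] tool x yaw 0.587103909602237
lin [  4.28 276.19  24.42] rot [ 0.16  0.27 -7.71]
lin [  4.28 276.19  24.42] rot [  0.41  -0.25 172.29]
```

```bash
python3 -m creep '{"linear":[[4.3,276,10],[4.3,276,10],[4.3,276,10],[4.3,276,10],[4.3,276,10],[4.3,276,24],[4.3,276,24],[4.3,276,24],[4.3,276,24]],"delta_rot":[[0,0,-7.7],[0,0,-7.7],[0,0,-7.7],[0,0,-7.7],[0,0,-7.7],[0,0,-7.7],[0,0,-7.7],[0,0,-7.7],[0,0,-7.7]],"claw":[0,0,0,0,0,0,0,0,0]}';  python3 -c "
from h import *
goto([453,67,74],8.3)
c=manip.get_calibration('wrist');np.save('w6.npy',c,allow_pickle=True)
a=manip.snapshot('wrist');cv2.imwrite('pics/w6.png',a)
cv2.imwrite('pics/w62.png',cv2.resize(a[60:320,130:390],None,fx=2.3,fy=2.3,interpolation=cv2.INTER_CUBIC))"
```

```text
clock: 10.4
tool_pos: [455.0, 69.1, 141.7]
ee_rot: [-3.133, -0.228, -0.0]
force: [0.1, -0.4, -1.4]
opening: 0.66
finger_force: 20.0
now [455.04  69.14 141.7 ] tool x yaw 8.31525733943027
lin [-2.35  1.83 67.7 ] rot [-0.   -0.02  0.02]
lin [-2.35  1.83 67.7 ] rot [   0.03   -0.01 -179.98]
```

View pics/w62.png

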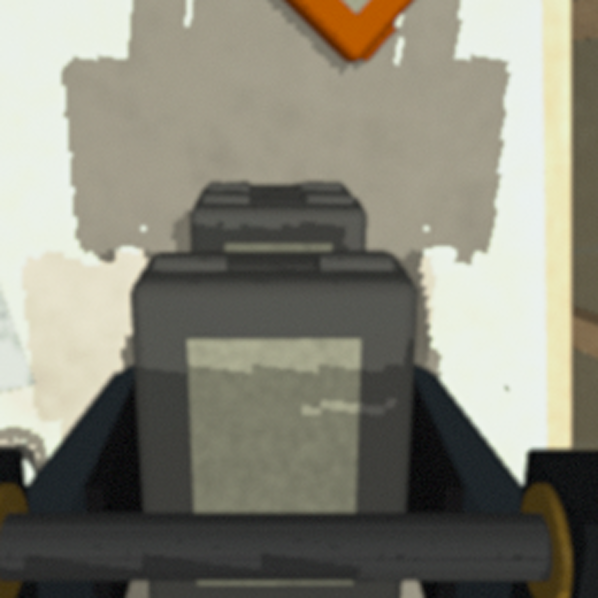

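The held case's label edge runs from (187,339) to (361,339), about 0.8 mm further back than last time, and it is square with the column below. Lowering.

```bash
python3 -m creep '{"linear":[[-2,1,30],[-2,1,52],[-2,1,61],[-2,1,65],[-2,1,66],[-2,1,66]],"delta_rot":[[0,0,0],[0,0,0],[0,0,0],[0,0,0],[0,0,0],[0,0,0]],"claw":[0,0,0,0,0,0]}'; python3 -c "
from h import *
goto([453.3,67.4,74],8.3)"
```

```text
clock: 11.05
tool_pos: [453.6, 67.4, 76.1]
ee_rot: [-3.133, -0.227, -0.002]
force: [-0.3, -0.3, -1.9]
opening: 0.662
finger_force: 20.0
now [453.59  67.43  76.12] tool x yaw 8.301585512568883
lin [-0.29 -0.01  2.12] rot [ 0.   -0.06  0.  ]
lin [-0.29 -0.01  2.12] rot [   0.09    0.   -180.  ]
```

```bash
python3 -m creep '{"linear":[[-0.2,0,1],[-0.2,0,1.8],[-0.2,0,2.4],[-0.2,0,2.4]],"delta_rot":[[0,0,0],[0,0,0],[0,0,0],[0,0,0]],"claw":[0,0,0,0]}'
```

```text
clock: 11.45
tool_pos: [453.3, 67.3, 73.9]
ee_rot: [-3.133, -0.227, -0.001]
force: [-5.4, 1.1, 13.2]
opening: 0.658
finger_force: 20.0
```

```bash
python3 -m creep '{"linear":[[0,0,0],[0,0,0],[0,0,0],[0,0,0],[0,0,-10],[0,0,-40],[0,0,-80],[0,0,-120],[0,0,-120]],"delta_rot":[[0,0,0],[0,0,0],[0,0,0],[0,0,0],[0,0,0],[0,0,0],[0,0,0],[0,0,0],[0,0,0]],"claw":[1,1,1,1,1,1,1,1,1]}'; python3 -c "
from h import *
c=manip.get_calibration('wrist');np.save('w7.npy',c,allow_pickle=True)
a=manip.snapshot('wrist');cv2.imwrite('pics/w7.png',a)
goto([435,344,190],-8)"
```

```text
clock: 12.35
tool_pos: [455.5, 67.4, 198.5]
ee_rot: [-3.133, -0.227, -0.013]
force: [0.3, 0.4, -0.5]
opening: 0.995
finger_force: 0.0
now [454.31  67.33 196.  ] tool x yaw 8.280520615819238
lin [  20.71 -276.57    6.04] rot [-0.03 -0.3  16.28]
lin [  20.71 -276.57    6.04] rot [   0.43   -0.04 -163.72]
```

```bash
python3 -m creep '{"linear":[[20,-276,0],[20,-276,0],[20,-276,0],[20,-276,0],[20,-276,0],[20,-276,6],[20,-276,6],[20,-276,6]],"delta_rot":[[0,0,16.3],[0,0,16.3],[0,0,16.3],[0,0,16.3],[0,0,16.3],[0,0,16.3],[0,0,16.3],[0,0,16.3]],"claw":[1,1,1,1,1,1,1,1]}'; python3 -c "
from h import *
c=manip.get_calibration('wrist');np.save('w8.npy',c,allow_pickle=True)
a=manip.snapshot('wrist');cv2.imwrite('pics/w8.png',a);o=manip.get_obs();print(o['tool_pos'])
t=manip.snapshot('top');cv2.imwrite('pics/t8.png',t);s=manip.snapshot('side');cv2.imwrite('pics/s8.png',s)
b=cv2.imread('pics/w7.png')
A=cv2.resize(a[80:280,150:350],(500,500),interpolation=cv2.INTER_CUBIC)
B=cv2.resize(b[100:220,190:310],(300,300),interpolation=cv2.INTER_CUBIC)
S=cv2.resize(s[160:260,240:340],(300,300),interpolation=cv2.INTER_CUBIC)
M=np.zeros((600,800,3),np.uint8);M[:500,:500]=A;M[:300,500:]=B;M[300:,500:]=S
cv2.imwrite('pics/m2.png',M)"
```

```text
clock: 13.2
tool_pos: [431.9, 343.2, 185.9]
ee_rot: [3.133, -0.217, -0.003]
force: [0.8, -0.9, 0.6]
opening: 1.0
finger_force: 0.0
[432.19 342.52 186.12]
```

View pics/m2.png

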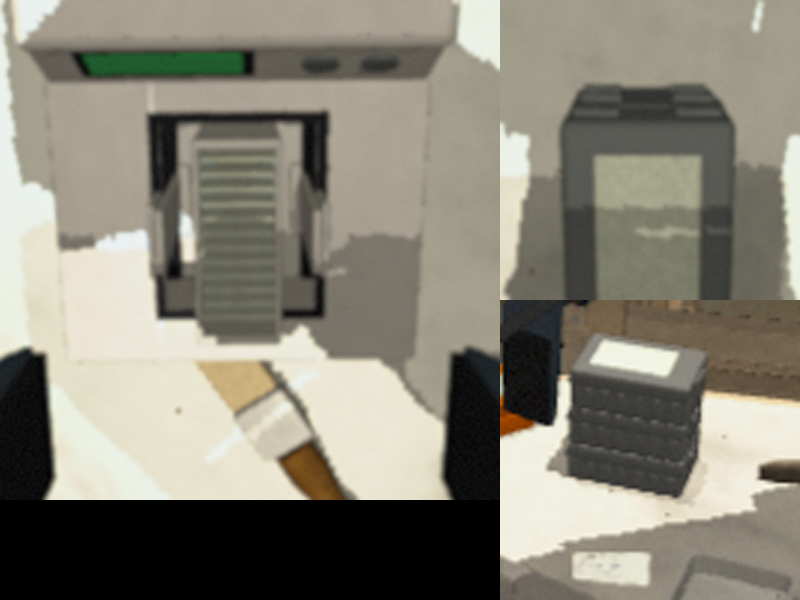

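The column on the right is three high and flush in both views. On the left is the cassette: top corners about (195,138), (281,138), (279,338), (198,338), and well mouth (150,113), (327,112), (323,316), (158,318).

```bash
python3 -c "
from h import *
c=np.load('w8.npy',allow_pickle=True).item()
f=lambda L:[((x+.5)/2.5-.5+150,(y+.5)/2.5-.5+80) for x,y in L]
rect(c,f([(195,138),(281,138),(279,338),(198,338)]),98,'cassette top')
rect(c,f([(150,113),(327,112),(323,316),(158,318)]),56,'well')
rect(c,f([(48,82),(432,80),(416,360),(70,360)]),56,'deck')
print(proj(c,[[450,342,98]])*2.5)
w7=np.load('w7.npy',allow_pickle=True).item()
print(ray(w7,[((x-500+.5)/2.5-.5+190,(y+.5)/2.5-.5+100) for x,y in [(594,154),(701,154)]],99))
print(R.from_euler('z',8.3,degrees=True).apply([33.7,18,0])+[453,67.2,0],R.from_euler('z',8.3,degrees=True).apply([33.7,-18,0])+[453,67.2,0])
goto([450,342,61.5],-8)
"
```

```text
cassette top c [451.83 342.8 ] L 67.81005466690252 W 27.522818679816847 yaw -8.038757763528048 -8.002629198297788
well c [450.41 342.92] L 79.17877000387666 W 64.91940378126401 yaw -7.60663511648931 -7.471843012335481
deck c [446.78 342.63] L 108.63060578183554 W 138.84795257337342 yaw -7.49319909879799 -7.855660340268775
[[615.7  446.04]]
[[483.46  89.28  99.  ]
 [488.67  53.24  99.  ]]
[483.75  89.88   0.  ] [488.95  54.25   0.  ]
now [432.72 342.07 186.69] tool x yaw -8.069890162819009
lin [ 17.19  -2.44 125.18] rot [ 0.04  0.03 -0.07]
lin [ 17.19  -2.44 125.18] rot [  0.05  -0.06 179.93]
```

```bash
python3 -m creep '{"linear":[[18,-3.2,20],[18,-3.2,60],[18,-3.2,95],[18,-3.2,115],[18,-3.2,122],[18,-3.2,124],[18,-3.2,124],[18,-3.2,124]],"delta_rot":[[0,0,0],[0,0,0],[0,0,0],[0,0,0],[0,0,0],[0,0,0],[0,0,0],[0,0,0]],"claw":[1,1,1,1,1,1,1,1]}'; python3 -c "
from h import *
goto([451,342.8,61.5],-7.9)"
```

```text
clock: 14.15
tool_pos: [451.8, 344.1, 64.3]
ee_rot: [-3.133, 0.22, -0.002]
force: [-0.1, 0.7, 0.2]
opening: 1.004
finger_force: 0.0
now [451.84 344.14  64.31] tool x yaw -8.030998591378593
lin [-0.64  1.45  2.81] rot [-0.07 -0.08 -0.13]
lin [-0.64  1.45  2.81] rot [ -0.12   0.12 179.87]
```

```bash
python3 -m creep '{"linear":[[-0.6,1.2,1],[-0.6,1.2,2],[-0.6,1.2,2]],"delta_rot":[[0,0,0],[0,0,0],[0,0,0]],"claw":[1,1,1]}'; python3 -m creep '{"linear":[[0,0,0],[0,0,0],[0,0,0],[0,0,0],[0,0,0],[0,0,0],[0,0,0],[0,0,0]],"delta_rot":[[0,0,0],[0,0,0],[0,0,0],[0,0,0],[0,0,0],[0,0,0],[0,0,0],[0,0,0]],"claw":[0,0,0,0,0,0,0,0]}' 25
```

```text
clock: 14.45
tool_pos: [450.4, 342.8, 61.2]
ee_rot: [-3.134, 0.22, -0.0]
force: [0.2, -0.6, -0.1]
opening: 1.0
finger_force: 0.0
clock: 15.25
tool_pos: [450.5, 342.8, 61.1]
ee_rot: [-3.134, 0.22, -0.0]
force: [0.1, 0.6, 1.7]
opening: 0.496
finger_force: 25.0
```

Pinched to 45 mm with little side force. Lifting slowly at first.

```bash
python3 -m creep '{"linear":[[0,0,-2],[0,0,-5],[0,0,-8],[0,0,-12]],"delta_rot":[[0,0,0],[0,0,0],[0,0,0],[0,0,0]],"claw":[0,0,0,0]}'
```

```text
clock: 15.65
tool_pos: [450.2, 342.6, 73.2]
ee_rot: [3.134, -0.22, -0.0]
force: [-0.6, 0.8, -2.2]
opening: 0.498
finger_force: 25.0
```

```bash
python3 -m creep '{"linear":[[0,0,-15],[0,0,-35],[0,0,-55],[0,0,-75],[0,0,-95],[0,0,-108],[0,0,-114],[0,0,-116],[0,0,-116],[0,0,-116],[0,0,-116],[0,0,-116]],"delta_rot":[[0,0,0],[0,0,0],[0,0,0],[0,0,0],[0,0,0],[0,0,0],[0,0,0],[0,0,0],[0,0,0],[0,0,0],[0,0,0],[0,0,0]],"claw":[0,0,0,0,0,0,0,0,0,0,0,0]}'
python3 -c "
from h import *
a=manip.snapshot('side');cv2.imwrite('pics/s9.png',a);c=manip.get_calibration('side')
b=manip.get_obs();print(b['opening'],b['finger_force'],b['tool_pos'],b['force'])
# predicted underside / top edges of the cassette for the pinch point now
p=b['tool_pos']+[0,0,18.8]
r=R.from_euler('z',-8,degrees=True).apply
K=np.vstack([p+r([sx*35,sy*14,z]) for z in(-72,18) for sx in(1,-1) for sy in(1,-1)])
print(proj(c,K).round())
d=cv2.absdiff(a,cv2.imread('pics/s8.png')).max(2)>30
ys,xs=np.nonzero(d[:,150:270]);print('changed rows/cols',ys.min(),ys.max(),xs.min()+150,xs.max()+150)
# column unmoved?
print('column diff',cv2.absdiff(a,cv2.imread('pics/s8.png'))[185:225,272:308].max())
w=a[130:290,160:270].max(2)[::8,::5]
print('\n'.join(' '.join('%3d'%v for v in q) for q in w))
"
```

```text
clock: 16.85
tool_pos: [450.2, 342.6, 188.5]
ee_rot: [3.133, -0.22, -0.001]
force: [0.3, 0.1, -1.7]
opening: 0.502
finger_force: 25.0
0.4992743158221781 24.999750168062747 [450.21 342.63 188.64] [-0.16  0.6  -2.49]
[[202. 229.]
 [213. 221.]
 [234. 244.]
 [244. 235.]
 [199. 185.]
 [210. 178.]
 [232. 199.]
 [243. 191.]]
changed rows/cols 0 346 151 269
column diff 10
109 109 109 110 109  48  49  50  49  48  50  47  38  46  47  44  25  22  19  18  22  25
112 109 109 112 110  48  52  46  47  52  47  22  19  53  40  49  28  16  24  29  25  46
110 112 109 109 111  51  48  53  47  51  42  44  52  45  50  16  18  19  27  47  45  50
109  71  30  34  26  31  28  27  49  49  46  45  25  20  85  40  18  94  22  23  69  51
 74  20  40  53  51  57  47  48  46  44  30  66  89  49  48  42  40  46  16 109 109 107
109  41  48  43  22  21  35  55  49  27  27  43  44  28  44  50  46 111 113 107 116 112
111  73  50  48  53  52  48  47  58  58  74  49  29  30  25  10  44 110 111 108 110 115
113 109 110 110  39  54  47  50  46  58  46  46 197 114  48  22  46 242 242 241 239  65
109 109 112 109 111 110 111 2
[... 326 characters left out ...]
 109 109 242 244 241 143 154 156 110 113 113 123 103 112 132 103 241 241 240 242 241
109 110 242 243 151 153 148 150 138 134 115 118 108 121 126 129 111 108 241 242 241 241
110 243 151 151 155 155 157 128  77 128  64 126 125 225 224 126 241 242 188 149 146 147
242 149 151 154 150 122  48 107 106 127 127 151 115 153 155 148 132 112 117 146 146 221
119 123 152 119  44 107 108  33 125 150  70 107 112 115 103  40 111 138 129 110 111 106
114 115 116 128 119  47 127 151  82 108 104 106 105 112 115 117 118 115  24 112 178 152
 72  72 115 116 127 151 151 152 152 115  83  98  13  18  10 117 118 179 229 228 140 135
104 111  56 116 123 152 208 168 129 220 227 227 205  23  13  26 227 228 198 137 134 127
```

The load is in hand (about 2 N), the opening is steady at the pinched width, the underside is about 79.5 mm above the deck, and the column hasn't moved. Handing in.

```bash
python3 -c "
from bench import manip
print(manip.sign_off())"
```

```text
the job is handed in; nothing more can be done
None
```

The job is handed in: both cases are stacked on the base case, in line to about 1 mm, and released, and the cassette is held still by its pinched catches with its underside about 79.5 mm above the deck by arm position (no close-up after the lift), at about 17 s of the 72 s allowed.

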